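# Lock the indexing turntable

## Task

Lock the woodworker's turntable so that the oak piece on it can be sanded: push the turntable round (its two pegs are there to push on) until the red-marked slot in its rim lines up with the steel locking bar, then push the bar by its orange thumb plate into the slot until it is fully home. Do it all with gentle pushes of the fingertips: do not squeeze or lift anything, keep the bar in its guide, and leave the other things on the bench alone.

Things in the scene. Friction and masses are not known exactly. Their poses are not given: they have to be found in the camera images.
- base: fixed plywood base board under the turntable, 270 mm (x) by 400 mm (y: +135 to -265), 18 mm thick. Origin on the turntable's axis at bench level, z up. The bar's steel guide lies along its -y axis, 126 to 206 mm from the turntable's axis, 75 mm wide, 47 mm above the bench at most, with a bed 27 mm high under the bar's tail out to 262 mm; the bar slides in it towards +y to lock.
- turntable: turns endlessly both ways about the base's origin; slightly stiff (0.2 N m, some 3 N at a peg), stays where left. Origin on the axis at bench level; its -y axis points along the slot: lined up when its axes are parallel to the base's. Aluminium plate 240 mm across, 26 to 38 mm above the bench, under a platter 176 mm across, top at 56 mm; an oak arch 64 x 44 mm, top at 101 mm, is screwed on its middle.
- slot_mouth (a point): middle of the slot's mouth at the rim of the index plate, 120 mm from the axis, 32 mm above the bench. The slot is 21 mm wide, cut straight in towards the axis, 30 mm deep, painted red on either side.
- gate (a point): fixed point on the base, 120 mm from the axis in line with the guide, 32 mm above the bench: where the slot's mouth must be for the bar to enter.
- peg_a (a point): centre of the top of one beech peg: 18 mm thick (20 mm at the head), standing from 56 to 98 mm above the bench, 75 mm from the axis. It turns with the turntable, 90 degrees from the slot (on the turntable's own +x).
- peg_b (a point): the same for the other peg, opposite (on the turntable's own -x).
- bar: steel locking bar lying loose in its guide's channel under two straps: 16 mm wide, 10 mm thick, 120 mm long along its y axis (nose at +y), about 0.2 kg. Origin under the middle of its length, 27 mm above the bench. It starts with its nose 6 to 20 mm short of the plate's rim, slides with a push of a few newtons and stays where left.
- bar_nose (a point): tip of the bar's nose, at half its thickness; 26 mm past the slot's mouth when fully home. The nose tapers to 9 mm over its last 8 mm, so a slot up to about 4 mm out of line is still found.
- thumb_plate (a point): middle of the outer (rear) face of the upright orange thumb plate on the bar's tail. The plate is 34 mm wide, 8 mm thick and stands from 37 to 63 mm above the bench; push it along the bar's +y. The bar is fully home when the plate's front meets the guide's end; this point is then 214 mm from the axis.
- wax_tin: flat brass-coloured tin of wax, 66 mm across, 27 mm tall, standing on the base board beside the bar's guide. Leave alone.
- sanding_block: cork sanding block 64 x 107 x 30 mm, on the base board on the other side of the guide. Leave alone.
- screwdriver: blue-handled screwdriver 200 mm long lying on the bench. Leave alone.
- tape_roll: yellow roll of masking tape, 100 mm across, 24 mm tall, lying flat. Leave alone.
- oak_offcut: oak offcut 45 x 120 x 22 mm. Leave alone.
- mallet: joiner's mallet lying on its side, head 65 x 115 x 75 mm, about 300 mm long. Leave alone.
- glue_bottle: white glue bottle, 64 mm across, 190 mm tall, upright. Leave alone.
Things that resemble listed ones, but are neither listed nor needed, are in the scene too. Of the things like the bar, leave any that is turquoise; of the rest the smaller one is meant.

How it is judged:
On the way, in this order (a step that is already met when the one before it is completed fails the run):
1. the slot is lined up with the bar (slot mouth within 7 mm of the gate) (horizontal distance between slot_mouth and gate below 0.007 m), for 0.2 s.
2. the bar is fully home in the slot (y of bar_nose in the frame of base above -0.098 m and horizontal distance between slot_mouth and gate below 0.006 m), for 0.2 s.
At the end, for the whole second after the job is handed in: The slot's mouth is within 6 mm of the gate, the bar's nose is in the slot at least 22 mm past the mouth (4 mm short of its stop at most), level and in line within 5 mm, and bar and turntable are at rest (all of step 2 and x of bar_nose in the frame of base between -0.005 and 0.005 m and z of bar_nose in the frame of base between 0.028 and 0.036 m and linear speed of bar below 0.01 m/s and angular speed of turntable below 0.05 rad/s); the robot touches nothing.
It fails at once if the bar is lifted, tipped up or drawn back out of its guide (z of bar in the frame of base above 0.037 m or angle between bar's own z axis and vertical above 0.2 rad or y of bar_nose in the frame of base below -0.175 m).
It fails at once if the turntable, a peg or the oak piece is squeezed or pressed hard while standing still (over 20 N), or struck hard (over 120 N) ((contact force between the fingers and turntable above 20 N and angular speed of turntable below 0.05 rad/s) or contact force between the fingers and turntable above 120 N).
It fails at once if the bar is squeezed or forced while standing still short of home (over 25 N), or rammed home hard (over 150 N) ((contact force between the fingers and bar above 25 N and linear speed of bar below 0.002 m/s and y of bar_nose in the frame of base below -0.102 m) or contact force between the fingers and bar above 150 N).
It fails at once if any of the other things on the bench is moved more than 20 mm (distance of any of wax_tin, sanding_block, screwdriver, tape_roll, oak_offcut, mallet, glue_bottle from where it was at the start of the episode above 0.02 m).
It also fails if it takes over 64 s, if anything falls off the work surface, if the arm or the gripper's body presses on something with over 40 N, if the wrist force passes 120 N, or if a joint passes its speed limit or range.

## Robot

A 6-joint arm with a two-finger parallel gripper is mounted at the origin on the work surface. World frame = base frame: x ahead of the robot, y to its left, z up, the work surface at z = 0. Lengths are in m, angles in rad, forces in N, time in s.
With the tool pointing down it reaches from about 0.225 to 0.875 m from the base axis. Payload 3.4 kg.
Tool frame: the origin (TCP) lies at the very end of the fingers, on their centre line; the grasp point (between the pads) lies 19 mm behind it; z points along the fingers, y is the line along which they close (so a half turn about z gives the same grasp; the last joint's range is limited). The gripper opens to 85 mm and grips with 20 to 120 N. Pads are 22 mm wide; open, the fingers measure 114 mm over their backs; the gripper's body (76 mm by 85 mm) begins 54 mm behind the grasp point. The pads swing forward as they close: fully open they stand 13 mm farther back than shut.
Start: joints at [-1.388, 0.276, 1.505, -0, 1.361, -0.121], TCP at [0.172, -0.549, 0.231] pointing down, gripper open.
Joint ranges: [-2.89, 2.89], [-0.75, 2.08], [0.22, 2.7], [-1.18, 4.32], [0.11, 2.71], [-2.7, 2.7]. Speed limits (rad/s): [2.57, 2.57, 3.14, 3.14, 3.14, 3.14].

## Interface

Orientations are given as a unit quaternion [w, x, y, z].
In Python, from rig import manip, get_image, camera_info gives the robot as it stands. The module is installed in compiled form; this text tells all that it offers.
- The arm moves only by the shell command python3 -m crank 'ROWS' [FORCE]. ROWS is a JSON object of lists of equal length, an entry for each row: "translation": the shift along the tool's x, y, z in mm, a list of three; "roll": the turn about the tool's z in rad; "fingers": the opening, from 0 (shut) to 1 (fully open). A call has 1 to 8 rows; each row shifts and turns the commanded pose from where the row before left it, along the tool's axes as they then stand; what a row does not reach is not made up. A row lasts 1/10 s, in which the tool goes at most 50 mm and 8.59 degrees, less where a joint would pass 70% of its speed; a pose out of reach is approached as far as the arm can. A call is refused whole if a number of a shift passes 50 or a number of a turn 0.15, either way. A call with a gripper value outside its range is refused whole. The fingers move at their own pace and stop on an object; FORCE is the grip in N (left out, the last holds). Time passes only in rows, so rows that do not move let the fingers close. It gives the time, the measured TCP pose, the force, the opening and the grip force at its end, in the units of the state.
- manip.get_state(): the state, without advancing time (a new reading comes with each control period).
- get_image(name): name is "scene" or "top" or "wrist"; returns the picture (420x560x3 uint8, blue, green, red); there is no depth.
- camera_info(name): a dict with "mtx" (3x3 intrinsics, pixels), "rvec" (rotation vector, rad) and "tvec" (3), from world to camera coordinates, as OpenCV has them. Camera axes: x right, y down, z forward; pixel columns grow to the right and rows downward; lengths in m; the calibration is good to about 2 mm. The wrist camera is an equidistant fisheye: a pixel r from the principal point sees the ray r / f radians off the axis. A picture is of the moment at which its call begins: read the wrist's pose just before it. camera_info takes no time and is no camera call; for the wrist camera it gives the pose at the moment of the call.
- manip.sign_off(): hands the job in; it is judged then, once.
The state is a dict: "clock": time; "qpos": joint angles; "qd": joint speeds; "effort": joint torques, N m; "position": TCP position; "ee_rot": TCP orientation; "contact_force": force on the tool from outside, world axes, zero at the start; "moment": the same for the moment, N m; "width": finger opening in m; "gripper_force": force on a finger pad.
Only numpy, scipy, OpenCV 4.12 (cv2) and the standard library are available. Lean on these libraries where they do the work, as an engineer would, in place of code of your own. Each camera call takes 0.05 s, during which the arm holds its last target. There are 200 camera calls.

## Working session

There is one attempt and no reset: what is moved stays moved. The work goes in short steps, Python scripts to look and compute and a shell command to move; the robot and the scene stay as the last step left them, time stands still between calls to the robot, and variables do not carry over. Pictures are saved under pics/ and viewed, at most 10 in all, crops included, and the job is handed in when it is done.

```bash
mkdir -p pics; cat > h.py <<'E'
import numpy as np, cv2
from rig import manip, get_image, camera_info
def cam(n):
    c=camera_info(n); return np.array(c["mtx"]),np.array(c["rvec"],float).reshape(3),np.array(c["tvec"],float).reshape(3)
def ray(n,uv,z,c=None):
    K,r,t=c or cam(n); R=cv2.Rodrigues(r)[0]; C=-R.T@t
    x=np.array([(uv[0]-K[0,2])/K[0,0],(uv[1]-K[1,2])/K[1,1]])
    if n=="wrist":
        th=np.linalg.norm(x); d=np.append(x/th*np.sin(th) if th>0 else x,np.cos(th))
    else: d=np.append(x,1)
    d=R.T@d; return C+d*(z-C[2])/d[2]
def proj(n,P,c=None):
    K,r,t=c or cam(n); p=cv2.Rodrigues(r)[0]@np.array(P,float)+t
    if n=="wrist":
        rr=np.hypot(*p[:2]); th=np.arctan2(rr,p[2]); x=p[:2]/rr*th
    else: x=p[:2]/p[2]
    return x*[K[0,0],K[1,1]]+K[:2,2]
E
python3 - <<'E'
from h import *
a=get_image("top");b=get_image("scene")
cv2.imwrite("pics/top.png",a);cv2.imwrite("pics/scene.png",b)
for n in("top","scene"):
    K,r,t=cam(n);print(n,K.round(1).tolist(),(-cv2.Rodrigues(r)[0].T@t).round(3))
print(manip.get_state())
E
```

```text
top [[402.9, 0.0, 276.1], [0.0, 402.9, 210.7], [0.0, 0.0, 1.0]] [0.477 0.002 1.128]
scene [[410.9, 0.0, 279.1], [0.0, 410.9, 216.8], [0.0, 0.0, 1.0]] [ 1.648 -0.089  0.882]
{'clock': 0.1, 'qpos': array([-1.38798147e+00,  2.76539496e-01,  1.50601758e+00,  2.16934448e-05,
        1.36070450e+00, -1.21027760e-01]), 'qd': array([ 5.94698397e-05, -3.44284084e-03, -2.77655942e-03,  1.07006988e-04,
       -1.04548870e-03,  6.04252772e-04]), 'effort': array([ 1.68978928e-03, -4.17698157e+01, -2.46404564e+01, -1.65060437e-04,
        5.75768208e-03,  3.10531948e-05]), 'position': array([ 0.1719336 , -0.54819419,  0.2305174 ]), 'ee_rot': array([-8.34386777e-04,  9.88482136e-01,  1.51335291e-01, -1.51739761e-05]), 'contact_force': array([ 0.45059768, -0.52821152, -1.03064312]), 'moment': array([-0.03990955,  0.03210891,  0.01912232]), 'gripper_force': 0.0, 'width': 0.08536189816933211}
```

View pics/top.png

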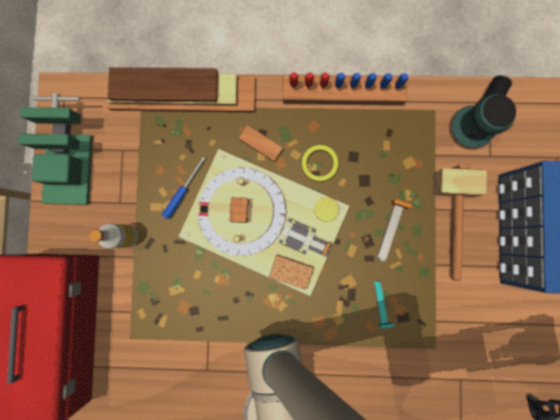

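View pics/scene.png

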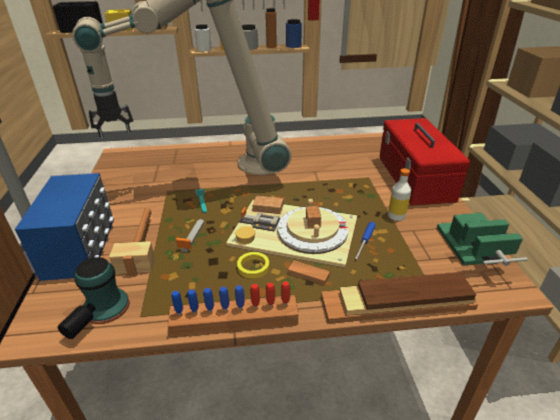

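The top picture shows the board with the turntable's centre near (240,211), the slot's red marks near (203,208), pegs near (242,182) and (238,239), and the guide near (300,237). There are three things like the bar: one in the guide at about (318,246), a larger one at (395,230) and a turquoise one at (384,303). The one in the guide fits, being the smaller of the two that aren't turquoise. I'll confirm it in a crop.

```bash
python3 - <<'E'
from h import *
a=cv2.imread("pics/top.png")[150:300,175:360]
cv2.imwrite("pics/crop.png",cv2.resize(a,None,fx=4,fy=4,interpolation=cv2.INTER_CUBIC))
E
```

```text
(no output)
```

View pics/crop.png

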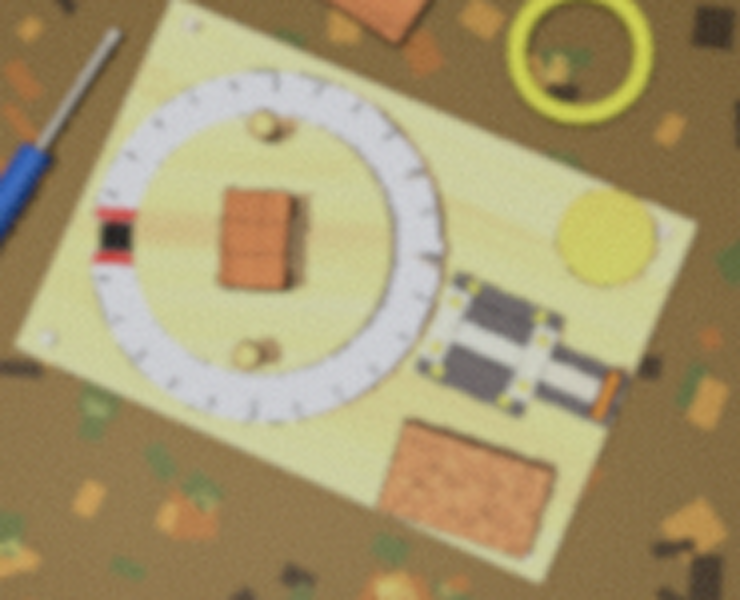

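The crop confirms it: the bar lies in the guide with its orange thumb plate at crop (606,395), full-picture (326,249). The slot is at full-picture (204,209).

```bash
python3 - <<'E'
from h import *
from scipy.optimize import least_squares
c=cam("top"); f=lambda p:np.array([175+p[0]/4,150+p[1]/4])
pts=[((.135,.135),(175,-3)),((.135,-.265),(697,222)),((-.135,-.265),(543,583)),((-.135,.135),(17,345))]
W=[ray("top",f(p),.018,c)[:2] for _,p in pts]; B=[np.array(b) for b,_ in pts]
Rm=lambda a:np.array([[np.cos(a),-np.sin(a)],[np.sin(a),np.cos(a)]])
s=least_squares(lambda q:np.concatenate([Rm(q[2])@b+q[:2]-w for b,w in zip(B,W)]),[.48,.1,.0])
print("base",s.x.round(4),"res mm",(s.fun*1e3).round(1))
o=s.x[:2]
slot=ray("top",f((115,237)),.038,c)[:2]; pa=ray("top",f((262,124)),.098,c)[:2];pb=ray("top",f((247,354)),.098,c)[:2]
print("pegmid",(pa+pb)/2,"pegs",pa,pb)
for n,p in(("slot",slot),("pa",pa),("pb",pb)):
    v=p-(pa+pb)/2; print(n,np.linalg.norm(v).round(4),np.degrees(np.arctan2(v[1],v[0])).round(1))
print("guide dir deg",np.degrees(s.x[2])-90)
tp=ray("top",f((610,395)),.063,c)[:2]; print("thumb",tp,Rm(-s.x[2])@(tp-o))
E
```

```text
base [ 0.5489  0.1335 -0.3912] res mm [ 2.2  1.1  0.2 -2.6 -1.2 -0.8 -1.2  2.3]
pegmid [0.54883903 0.13424076] pegs [0.62307175 0.13168484] [0.47460631 0.13679668]
slot 0.1034 88.3
pa 0.0743 -2.0
pb 0.0743 178.0
guide dir deg -112.41463502810342
thumb [ 0.4535149 -0.0983371] [ 0.00025322 -0.25069459]
```

```bash
python3 -m crank '{"translation":[[0,0,0],[0,0,0],[0,0,0],[0,0,0],[0,0,0],[0,0,0],[49,0,0],[49,0,0]],"roll":[-0.145,-0.145,-0.145,-0.145,-0.145,-0.145,0,0],"fingers":[0,0,0,0,0,0,0,0]}'
python3 -m crank '{"translation":[[49,1,0],[49,1,0],[49,1,0],[49,1,0],[49,1,0],[49,1,0],[49,1,0],[49,1,0]],"roll":[0,0,0,0,0,0,0,0],"fingers":[0,0,0,0,0,0,0,0]}'
cat >> h.py <<'E'
O=np.array([.5489,.1337]); YAW=-.3912
def tob(p):
    c,s=np.cos(YAW),np.sin(YAW); d=np.array(p)[:2]-O; return np.array([c*d[0]+s*d[1],-s*d[0]+c*d[1]])
def tow(b,z):
    c,s=np.cos(YAW),np.sin(YAW); return np.array([O[0]+c*b[0]-s*b[1],O[1]+s*b[0]+c*b[1],z])
def st():
    s=manip.get_state(); w,x,y,z=s["ee_rot"]; print("t",round(s["clock"],2),"tcp base mm",(tob(s["position"])*1e3).round(1),"z",(s["position"][2]*1e3).round(1),"toolx yaw rel base y deg",np.degrees(np.arctan2(2*(x*y+w*z),1-2*(y*y+z*z))-YAW-np.pi/2).round(2),"F",s["contact_force"].round(1),"w",round(s["width"],4))
E
python3 -c "from h import *;st()"
```

```text
clock: 0.9
position: [0.2099, -0.4577, 0.2302]
ee_rot: [-0.001, 0.833, 0.553, 0.0]
contact_force: [1.9, -0.1, 0.2]
width: 0.0001
gripper_force: 0.0
clock: 1.7
position: [0.369, -0.0979, 0.2313]
ee_rot: [0.0, 0.833, 0.554, 0.0]
contact_force: [1.1, -1.2, 0.2]
width: 0.0003
gripper_force: 0.0
t 1.7 tcp base mm [ -78.  -282.7] z 231.3 toolx yaw rel base y deg -0.36 F [ 1.1 -1.2  0.2] w 0.0003
```

```bash
python3 -m crank '{"translation":[[48,0,0],[48,0,0],[48,0,0],[48,0,0],[48,0,0],[45,0,0],[0,0,0],[0,0,0]],"roll":[0,0,0,0,0,0,0,0],"fingers":[0,0,0,0,0,0,0,0]}' >/dev/null
python3 - <<'E'
from h import *
st()
cv2.imwrite("pics/wr.png",get_image("wrist")); c=cam("wrist")
for n,b,z in(("ctr",(0,0),.101),("gate",(0,-.12),.038),("pegs",(-.0703,-.0261),.098),("start",(-.074,.013),.098)): print(n,proj("wrist",tow(b,z),c).round())
E
```

```text
t 2.5 tcp base mm [-76.4   0.8] z 230.5 toolx yaw rel base y deg -0.19 F [-0.  -0.4  0.4] w -0.0002
ctr [371. 197.]
gate [349. 278.]
pegs [292. 224.]
start [288. 182.]
```

View pics/wr.png

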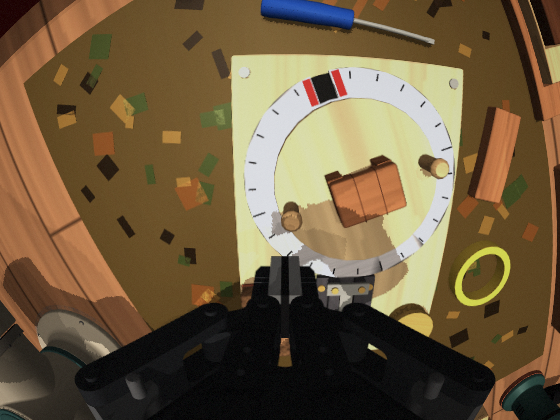

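The wrist picture shows the slot at (325,88), the pegs at (292,222) and (437,168), and the shut fingertips at (287,262). The near peg is within a few pixels of its predicted place. I'll lower behind it and work out the arc.

```bash
python3 -m crank '{"translation":[[6,1,0],[6,1,0],[0,0,40],[0,0,40],[0,0,40],[0,0,40],[0,0,0]],"roll":[0,0,0,0,0,0,0],"fingers":[0,0,0,0,0,0,0]}' >/dev/null
python3 - <<'E'
from h import *
st()
b=tob(manip.get_state()["position"])*1e3; 
for a in range(180,341,10):
    n=75*np.array([np.cos(np.radians(a)),np.sin(np.radians(a))]); d=n-b; print(a,"tool",d[1].round(1),d[0].round(1)); b=n
E
```

```text
t 3.25 tcp base mm [-76.9   9.3] z 67.1 toolx yaw rel base y deg -0.42 F [-0.4 -0.  -0.4] w 0.0003
180 tool -9.3 1.9
190 tool -13.0 1.1
200 tool -12.6 3.4
210 tool -11.8 5.5
220 tool -10.7 7.5
230 tool -9.2 9.2
240 tool -7.5 10.7
250 tool -5.5 11.8
260 tool -3.4 12.6
270 tool -1.1 13.0
280 tool 1.1 13.0
290 tool 3.4 12.6
300 tool 5.5 11.8
310 tool 7.5 10.7
320 tool 9.2 9.2
330 tool 10.7 7.5
340 tool 11.8 5.5
```

```bash
python3 -m crank '{"translation":[[-9,2,0],[-3,0,0],[-3,0,0],[-3,0,0],[-3,0,0],[-4,1,0],[-5,2,0],[-6,2,0]],"roll":[0,0,0,0,0,0,0,0],"fingers":[0,0,0,0,0,0,0,0]}'
python3 -c "from h import *;st()"
python3 -m crank '{"translation":[[-8,4,0],[-8,4,0],[-8,5,0],[-7,5,0],[-7,7,0],[-6,7,0],[-5,7,0],[0,0,0]],"roll":[0,0,0,0,0,0,0,0],"fingers":[0,0,0,0,0,0,0,0]}'
python3 -c "from h import *;st()"
```

```text
clock: 4.05
position: [0.4812, 0.1381, 0.0726]
ee_rot: [0.001, 0.833, 0.554, 0.003]
contact_force: [6.3, 4.1, 0.8]
width: -0.0003
gripper_force: 3.4
t 4.05 tcp base mm [-64.2 -21.7] z 72.6 toolx yaw rel base y deg -0.33 F [6.3 4.1 0.8] w -0.0003
clock: 4.85
position: [0.4949, 0.0764, 0.0712]
ee_rot: [0.0, 0.833, 0.554, -0.001]
contact_force: [-0.6, -0.2, 0.4]
width: -0.0
gripper_force: 0.0
t 4.85 tcp base mm [-28.1 -73.6] z 71.2 toolx yaw rel base y deg -0.3 F [-0.6 -0.2  0.4] w -0.0
```

```bash
python3 - <<'E'
from h import *
a=get_image("wrist");b=get_image("top")[150:300,175:360]
cv2.imwrite("pics/w2.png",np.hstack([a[:,:400],cv2.resize(b,(400,420),interpolation=cv2.INTER_CUBIC)]))
E
```

```text
(no output)
```

View pics/w2.png

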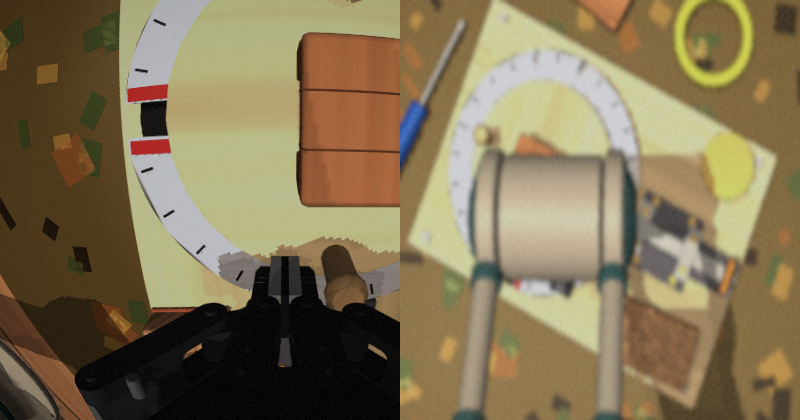

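The left half (wrist picture) shows the peg just ahead of the fingers at (345,285) and the slot at (153,119), about 90 degrees short. The right half (top view) is mostly hidden by the arm. I'll go on round.

```bash
cat >> h.py <<'E'
def slot():
    st(); c=cam("wrist"); a=get_image("wrist"); h=cv2.cvtColor(a,cv2.COLOR_BGR2HSV)
    m=((h[...,0]<6)|(h[...,0]>174))&(h[...,1]>170)&(h[...,2]>110)
    v,u=np.nonzero(m); P=np.array([tob(ray("wrist",p,.038,c)) for p in zip(u,v)]).reshape(-1,2); r=np.hypot(*P.T)
    P=P[(r>.085)&(r<.125)]; an=np.unwrap(np.arctan2(P[:,1],P[:,0])); an=np.degrees(an)
    print("n",len(P),"slot mid deg",((an.min()+an.max())/2).round(2),"mean",an.mean().round(2),"range",an.min().round(1),an.max().round(1),"r",np.hypot(*P.T).min().round(3),np.hypot(*P.T).max().round(3)); return a
E
python3 -c "from h import *;slot()"
python3 -m crank '{"translation":[[-1,3,0],[-2,5,0],[-1,7,0],[0,8,0],[0,8,0],[1,8,0],[1,8,0],[2,8,0]],"roll":[0,0,0,0,0,0,0,0],"fingers":[0,0,0,0,0,0,0,0]}' | grep contact
python3 -m crank '{"translation":[[3,8,0],[4,7,0],[4,7,0],[5,6,0],[5,5,0],[6,4,0],[3,2,0],[0,0,0]],"roll":[0,0,0,0,0,0,0,0],"fingers":[0,0,0,0,0,0,0,0]}' |grep contact
python3 -c "from h import *;slot()"
```

```text
t 4.95 tcp base mm [-29.5 -74. ] z 70.8 toolx yaw rel base y deg -0.32 F [-0.3  0.3  1.2] w -0.0002
n 1021 slot mid deg 178.97 mean 178.72 range 167.4 190.5 r 0.094 0.119
contact_force: [-2.2, -0.3, -0.4]
contact_force: [-0.4, -1.1, -0.8]
t 6.6 tcp base mm [ 67.6 -42.1] z 71.7 toolx yaw rel base y deg -0.32 F [-0.4 -1.1 -0.8] w 0.0
n 238 slot mid deg -108.75 mean -110.22 range -119.4 -98.1 r 0.1 0.117
```

```bash

python3 -m crank '{"translation":[[2,1,0],[3,1,0],[3,1,0],[3,0,0],[3,0,0],[2,0,0],[1,0,0],[0,0,0]],"roll":[0,0,0,0,0,0,0,0],"fingers":[0,0,0,0,0,0,0,0]}' |grep contact
python3 - <<'E'
from h import *
a=slot(); cv2.imwrite("pics/w3.png",a); print(proj("wrist",tow((0,-.12),.038)))
E
```

```text
contact_force: [0.4, -1.7, 0.4]
t 7.45 tcp base mm [ 68.9 -26. ] z 71.2 toolx yaw rel base y deg -0.33 F [ 0.4 -1.7  0.4] w 0.0001
n 19 slot mid deg -88.27 mean -88.34 range -90.0 -86.5 r 0.108 0.114
[194.44134198 355.29100258]
```

View pics/w3.png

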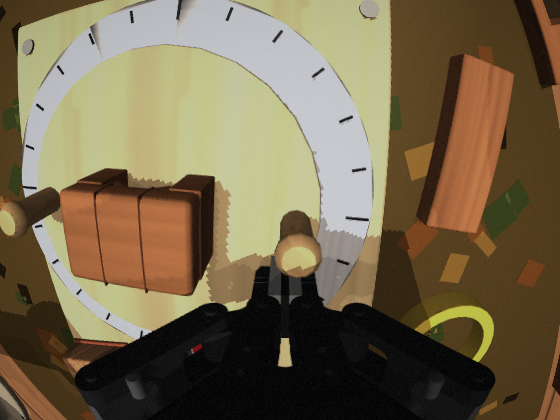

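The near peg's top is at (299,262) and the far one's at (12,217), with the slot hidden behind the fingers. I'll back off and rise towards the guide for a clear look.

```bash
python3 - <<'E'
from h import *
c=cam("wrist"); p=tob(ray("wrist",(299,262),.098,c));q=tob(ray("wrist",(12,217),.098,c)); print(p,q,np.degrees(np.arctan2(*(p-q)[::-1])))
E
python3 -m crank '{"translation":[[-4,0,0],[-5,0,0],[0,0,-40],[0,0,-45],[0,0,-45],[-45,-20,-20],[-45,-25,0],[-45,-25,0]],"roll":[0,0,0,0,0,0,0,0],"fingers":[0,0,0,0,0,0,0,0]}' |grep contact
python3 -m crank '{"translation":[[-45,0,0],[-45,0,0],[-45,0,0],[-10,0,0],[0,0,0],[0,0,0]],"roll":[0,0,0,0,0,0],"fingers":[0,0,0,0,0,0]}' |grep contact
python3 - <<'E'
from h import *
a=slot(); cv2.imwrite("pics/w4.png",a); print(proj("wrist",tow((0,-.12),.038)),proj("wrist",tow((0,-.25),.063)))
E
```

```text
[ 0.07445858 -0.00604828] [-0.06807267  0.01263001] -7.465896628349219
contact_force: [0.4, -0.9, -0.6]
contact_force: [0.2, -0.3, 0.6]
t 8.9 tcp base mm [-1.00e-01 -3.09e+02] z 220.0 toolx yaw rel base y deg -0.36 F [ 0.2 -0.3  0.6] w 0.0002Traceback (most recent call last):
  File "<stdin>", line 2, in <module>
  File "h.py", line 30, in slot
    print("n",len(P),"slot mid deg",((an.min()+an.max())/2).round(2),"mean",an.mean().round(2),"range",an.min().round(1),an.max().round(1),"r",np.hypot(*P.T).min().round(3),np.hypot(*P.T).max().round(3)); return a
                                      ~~~~~~^^
    return umr_minimum(a, axis, None, out, keepdims, initial, where)
ValueError: zero-size array to reduction operation minimum which has no identity
```

```bash

python3 - <<'E'
from h import *
c=cam("wrist"); a=get_image("wrist"); cv2.imwrite("pics/w4.png",a); print(proj("wrist",tow((0,-.12),.038),c),proj("wrist",tow((0,-.25),.063),c),proj("wrist",tow((0,0),.056),c))
E
```

```text
[284.0509797   -0.64340942] [284.68096108 127.92090934] [ 283.45070805 -104.32518199]
```

View pics/w4.png

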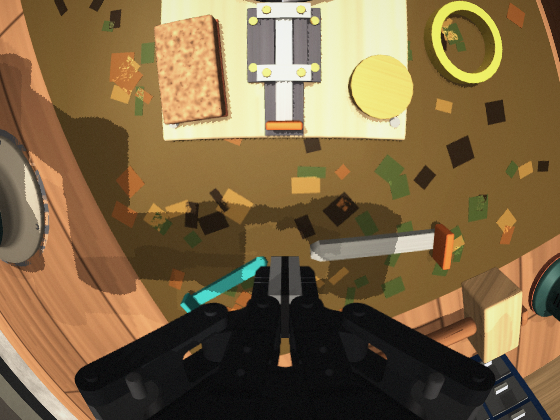

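The guide and thumb plate are in view at (285,127), exactly as predicted, but the slot is off the top. I'll go forward 150 mm.

```bash

python3 -m crank '{"translation":[[45,0,0],[45,0,0],[45,0,0],[15,0,0],[0,0,0],[0,0,0]],"roll":[0,0,0,0,0,0],"fingers":[0,0,0,0,0,0]}' |grep contact
python3 - <<'E'
from h import *
a=slot(); cv2.imwrite("pics/w5.png",a); print(proj("wrist",tow((0,-.12),.038)),proj("wrist",tow((0,0),.056)))
E
```

```text
contact_force: [-0.2, -0.4, 1.1]
t 9.6 tcp base mm [   0.4 -159. ] z 219.9 toolx yaw rel base y deg -0.16 F [-0.2 -0.4  1.1] w 0.0001
n 362 slot mid deg -96.34 mean -96.1 range -108.1 -84.6 r 0.09 0.116
[284.20926226 144.49107947] [283.60362571  21.33284847]
```

View pics/w5.png

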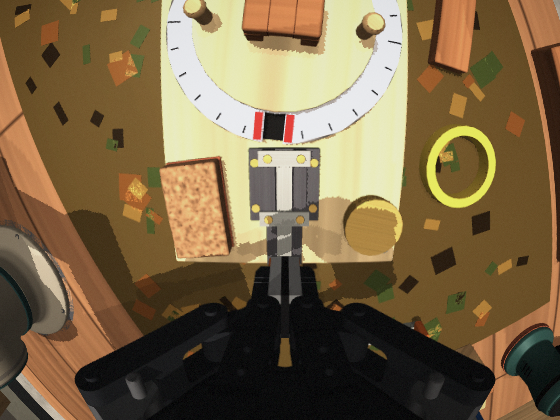

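The slot is at (274,126), still about 6.2 degrees short, with the guide in line at (284,160). I'll go back behind the peg for the last 8 mm.

```bash

python3 -m crank '{"translation":[[40,23,0],[40,23,0],[40,23,0],[0,0,0],[0,0,45],[0,0,50],[0,0,50],[0,0,3]],"roll":[0,0,0,0,0,0,0,0],"fingers":[0,0,0,0,0,0,0,0]}' |grep contact
python3 -m crank '{"translation":[[0,0,0],[4,0,0],[4,0,0],[3,0,0],[3,0,0],[2,0,0],[2,0,0],[0,0,0]],"roll":[0,0,0,0,0,0,0,0],"fingers":[0,0,0,0,0,0,0,0]}' |grep contact
python3 -c "from h import *;st()"
```

```text
contact_force: [-1.3, -0.3, 0.2]
contact_force: [0.1, -2.3, 1.8]
t 11.25 tcp base mm [ 71.  -22.1] z 72.3 toolx yaw rel base y deg -0.32 F [ 0.1 -2.3  1.8] w -0.0001
```

```bash

python3 -m crank '{"translation":[[2,0,0],[2,0,0],[0,0,0],[0,0,0]],"roll":[0,0,0,0],"fingers":[0,0,0,0]}' |grep contact
python3 -c "from h import *;st()"
python3 -m crank '{"translation":[[-4,0,0],[-6,0,0],[0,0,-45],[0,0,-50],[0,0,-50],[-40,-23,0],[-40,-23,0],[-40,-23,0]],"roll":[0,0,0,0,0,0,0,0],"fingers":[0,0,0,0,0,0,0,0]}' |grep contact
python3 -m crank '{"translation":[[0,0,0],[0,0,0]],"roll":[0,0],"fingers":[0,0]}' |grep contact
python3 -c "from h import *;cv2.imwrite('pics/w6.png',slot());print(proj('wrist',tow((0,-.105),.038)))"
```

```text
contact_force: [-0.3, -1.0, 0.1]
t 11.65 tcp base mm [ 70.4 -17.9] z 71.8 toolx yaw rel base y deg -0.35 F [-0.3 -1.   0.1] w 0.0002
contact_force: [-0.2, -1.2, -0.3]
contact_force: [0.3, -0.5, -0.1]
t 12.65 tcp base mm [   0.6 -148.3] z 217.5 toolx yaw rel base y deg -0.44 F [ 0.3 -0.5 -0.1] w 0.0003
n 336 slot mid deg -90.1 mean -90.32 range -101.6 -78.6 r 0.089 0.117
[282.89101775 142.3202796 ]
```

Lined up: the slot is now at -90.1 degrees, against a target of -90. Next I'll get behind the thumb plate.

```bash

python3 -m crank '{"translation":[[-45,0,0],[-48,0,0],[-47,0,0],[0,0,0],[0,0,45],[0,0,45],[0,0,45],[0,0,0]],"roll":[0,0,0,0,0,0,0,0],"fingers":[0,0,0,0,0,0,0,0]}' |grep contact
python3 -c "from h import *;st()"
python3 -m crank '{"translation":[[0,0,20],[0,0,16],[0,0,0]],"roll":[0,0,0],"fingers":[0,0,0]}' |grep contact
python3 -c "from h import *;st()"
```

```text
contact_force: [-0.5, 0.8, -0.3]
t 13.5 tcp base mm [  -3.8 -286.4] z 77.3 toolx yaw rel base y deg -0.28 F [-0.5  0.8 -0.3] w -0.0001
contact_force: [-0.3, -0.1, -0.1]
t 13.8 tcp base mm [   0.8 -286.9] z 46.1 toolx yaw rel base y deg -0.28 F [-0.3 -0.1 -0.1] w 0.0003
```

```bash

python3 -m crank '{"translation":[[8,0,0],[8,0,0],[2,0,0],[2,0,0],[2,0,0],[2,0,0],[2,0,0],[2,0,0]],"roll":[0,0,0,0,0,0,0,0],"fingers":[0,0,0,0,0,0,0,0]}' |grep contact
python3 -c "from h import *;st()"
python3 -m crank '{"translation":[[2,0,0],[2,0,0],[2,0,0],[2,0,0],[2,0,0],[2,0,0],[0,0,0]],"roll":[0,0,0,0,0,0,0],"fingers":[0,0,0,0,0,0,0]}' |grep contact
python3 -c "from h import *;st()"
```

```text
contact_force: [0.2, -1.5, 1.3]
t 14.6 tcp base mm [   0.5 -260.1] z 46.2 toolx yaw rel base y deg -0.32 F [ 0.2 -1.5  1.3] w -0.0002
contact_force: [-0.3, -0.6, 1.4]
t 15.3 tcp base mm [   0.4 -247.4] z 46.0 toolx yaw rel base y deg -0.33 F [-0.3 -0.6  1.4] w 0.0002
```

```bash

python3 -m crank '{"translation":[[2,0,0],[2,0,0],[2,0,0],[2,0,0],[2,0,0],[2,0,0],[2,0,0]],"roll":[0,0,0,0,0,0,0],"fingers":[0,0,0,0,0,0,0]}' |grep contact
python3 -c "from h import *;st()"
python3 -m crank '{"translation":[[2,0,0],[2,0,0],[1,0,0],[1,0,0],[0,0,0]],"roll":[0,0,0,0,0],"fingers":[0,0,0,0,0]}' |grep contact
python3 -c "from h import *;st()"
```

```text
contact_force: [-0.9, -0.3, 0.9]
t 16.0 tcp base mm [   0.5 -233.6] z 46.0 toolx yaw rel base y deg -0.33 F [-0.9 -0.3  0.9] w -0.0002
contact_force: [0.3, -0.4, 0.2]
t 16.5 tcp base mm [   0.6 -227.6] z 46.1 toolx yaw rel base y deg -0.34 F [ 0.3 -0.4  0.2] w 0.0001
```

```bash

for i in 1 2; do python3 -m crank '{"translation":[[1,0,0],[1,0,0],[1,0,0]],"roll":[0,0,0],"fingers":[0,0,0]}' |grep contact
python3 -c "from h import *;st()"; done
```

```text
contact_force: [0.2, -1.1, -0.4]
t 16.8 tcp base mm [   0.6 -224.8] z 46.1 toolx yaw rel base y deg -0.34 F [ 0.2 -1.1 -0.4] w 0.0
contact_force: [-2.0, -8.7, 1.5]
t 17.1 tcp base mm [   0.6 -223.2] z 46.1 toolx yaw rel base y deg -0.22 F [-2.  -8.7  1.5] w -0.0002
```

The force rose to 9 N at the expected stop, so the bar is home. I'll hold for 0.2 s, back off, rise and check.

```bash

python3 -m crank '{"translation":[[0,0,0],[0,0,0],[0,0,0],[-5,0,0],[-15,0,0],[-20,0,0],[0,0,-45],[0,0,-50]],"roll":[0,0,0,0,0,0,0,0],"fingers":[0,0,0,0,0,0,0,0]}' |grep contact
python3 -m crank '{"translation":[[0,0,-50],[35,0,-20],[40,0,0],[30,0,0],[0,0,0],[0,0,0],[0,0,0]],"roll":[0,0,0,0,0,0,0],"fingers":[0,0,0,0,0,0,0]}' |grep contact
python3 - <<'E'
from h import *
a=slot(); c=cam("wrist"); cv2.imwrite("pics/w7.png",cv2.resize(a[0:300,150:430],None,fx=2,fy=2,interpolation=cv2.INTER_CUBIC))
for b,z in(((0,-.12),.038),((0,-.094),.032),((0,-.214),.063)): print(((proj("wrist",tow(b,z),c)-[150,0])*2).round())
E
```

```text
contact_force: [1.3, -0.5, 0.0]
contact_force: [-0.2, 0.0, 0.0]
t 18.6 tcp base mm [   0.7 -157.4] z 210.8 toolx yaw rel base y deg -0.35 F [-0.2  0.   0. ] w -0.0005
n 391 slot mid deg -89.89 mean -89.92 range -101.5 -78.3 r 0.089 0.117
[268. 296.]
[267. 242.]
[269. 494.]
```

View pics/w7.png

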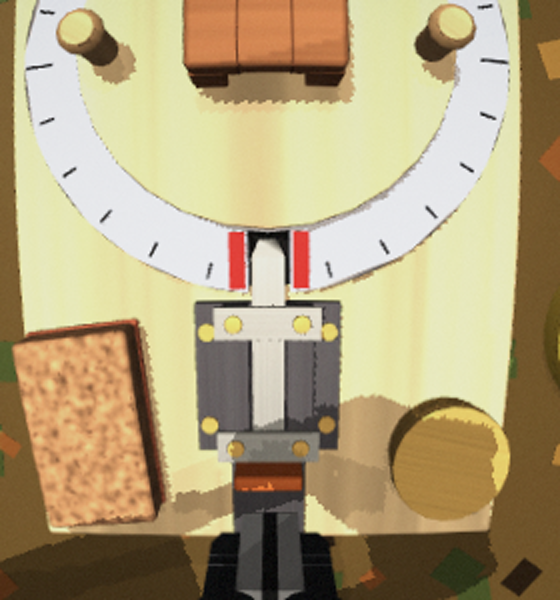

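The bar's nose sits in the slot with its tip at crop (267,240), right at the predicted home point of (267,242). The thumb plate is against the guide's end at (268,475), and nothing else appears to have moved.

```bash
python3 -c "from rig import manip; print(manip.sign_off())"
```

```text
the job is handed in; nothing more can be done
None
```

The job is handed in: in the last picture the slot was within about 0.1° of the guide line and the bar was fully home, with the arm clear at 18.6 s of the 64 s allowed; the sign-off returned no verdict.

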